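# Unstack the sanding kit onto its colour-coded places

## Task

Take the stack on the bench apart from the top down, one piece after another: the green paste tin goes into the green dish first, then the beech block flat into the yellow tray, and last the cork block flat into the blue tray. The jar of bolts is standing in the blue tray where the cork block belongs, so move it into the red dish before its tray is needed. Keep tin and jar upright, lower each piece gently instead of dropping it, lay the blocks lengthwise in their trays inside the lips, and leave everything released and at rest.

Things in the scene. Friction and masses are not known exactly. Their poses are not given: they have to be found in the camera images.
- paste_tin: Small round green tin with a pale lid, 54 mm in diameter, 60 mm high, about 0.16 kg; upright on top of the stack. Origin: underside centre; z up.
- beech_block: Pale beech sanding block, 52 x 110 x 42 mm high; the middle of the stack, lying crosswise on the cork block. Origin: underside centre; y along its length, x across the 52 mm, z up. About 0.16 kg.
- cork_block: Brown cork sanding block wrapped in paper (brown mottled sides, pale sandpaper top), about 60 mm across x 115 mm long, its top 34 mm above its origin; the bottom of the stack, on the bench. Origin: underside centre (the solid part begins 2 mm above it, so the origin reads 2 mm below the surface it rests on); y along its length, x across the 60 mm, z up. About 0.07 kg.
- bolt_jar: Round brown glass jar of bolts with a tin lid, 63 mm in diameter, 79 mm high (grip it below 65 mm height), about 0.28 kg; stands upright in the blue tray at the start. Origin: underside centre; z up.
- blue_tray: Fixed shallow rectangular tray painted blue, 83 x 135 mm inside, floor 12 mm above the bench, a lip 4 mm wide all round whose top is 17 mm above the bench. Place of the cork block, whose long side lies along the tray's long side. Origin: underside centre, at bench height z = 0; y along the long side, x along the short side, z up.
- yellow_tray: Fixed shallow rectangular tray painted yellow, 74 x 130 mm inside, floor 12 mm above the bench, a lip 4 mm wide all round whose top is 17 mm above the bench. Place of the beech block, whose long side lies along the tray's long side. Origin: underside centre, at bench height z = 0; y along the long side, x along the short side, z up.
- green_dish: Fixed shallow round dish painted green, 76 mm inside diameter, floor 12 mm above the bench, a lip 4 mm wide whose top is 17 mm above the bench. Place of the green paste tin. Origin: underside centre, at bench height z = 0; z up.
- red_dish: Fixed shallow round dish painted red, 84 mm inside diameter, floor 12 mm above the bench, a lip 4 mm wide whose top is 17 mm above the bench. Place of the jar of bolts. Origin: underside centre, at bench height z = 0; z up.

How it is judged:
By the outcome, as a careful person would: the job done as asked, in the order asked, and still so for the second after the job is handed in, with the robot touching nothing.
It also fails if it takes over 125 s, if anything falls off the work surface, if the arm or the gripper's body presses on something with over 40 N, if the wrist force passes 120 N, or if a joint passes its speed limit or range.

## Robot

A 6-joint arm with a two-finger parallel gripper is mounted at the origin on the work surface; the furniture and walls round the work are solid. World frame = base frame: x ahead of the robot, y to its left, z up, the work surface at z = 0. Lengths are in m, angles in rad, forces in N, time in s.
With the tool pointing down it reaches from about 0.275 to 0.75 m from the base axis. Payload 10.2 kg.
Tool frame: the origin (TCP) lies at the very end of the fingers, on their centre line; the grasp point (between the pads) lies 19 mm behind it; z points along the fingers, y is the line along which they close (so a half turn about z gives the same grasp; the last joint's range is limited). The gripper opens to 88 mm and grips with 3 to 60 N. Pads are 18 mm wide; open, the fingers measure 123 mm over their backs; the gripper's body (75 mm by 187 mm) begins 45 mm behind the grasp point.
Start: joints at [-1.422, 0.313, 1.498, -0, 1.331, -0.223], TCP at [0.191, -0.489, 0.239] pointing down, gripper open.
Joint ranges: [-2.94, 2.94], [-0.97, 2.17], [0.19, 2.56], [-1.23, 4.37], [0.02, 3.11], [-2.88, 2.88]. Speed limits (rad/s): [2.39, 2.39, 3.01, 3.14, 3.14, 3.14].

## Interface

Orientations are given as a rotation vector (axis times angle).
In Python, from plant import get_state, snapshot, close_job gives the robot as it stands.
- The arm moves only by the shell command python3 -m inch 'ROWS'. ROWS is JSON, a list of rows, each an object of numbers: "x", "y", "z": the shift along the world's x, y, z in cm; "rx", "ry", "rz": the turn, a rotation vector about the world's x, y, z in rad; "fingers": the finger opening in cm, from 0 to 8.81. In form: [{"x": .., "y": .., "z": .., "rx": .., "ry": .., "rz": .., "fingers": ..}, ...]. A call has 1 to 12 rows; each row shifts and turns the commanded pose from where the row before left it; what a row does not reach is not made up. A row lasts 1/8 s, in which the tool goes at most 62.5 mm and 10.7 degrees, less where a joint would pass 70% of its speed; a pose out of reach is approached as far as the arm can. A call with a gripper value outside its range is refused whole. The fingers move at their own pace and stop on an object; the grip force is fixed at half the most. Time passes only in rows, so rows that do not move let the fingers close. It gives the time, the measured TCP pose, the force, the opening and the grip force at its end, in the units of the state.
- get_state(): the state, without advancing time (a new reading comes with each control period).
- snapshot(name): name is "scene" or "top" or "wrist"; returns a dict with "color" (384x512x3 uint8, blue, green, red), "range_z" (384x512 float32, m along the optical axis (not along the pixel's ray), 0 where there is no reading), "intrinsics" (3x3 intrinsics, pixels), "k1" (the pictures are not rectified: a ray, as slopes to the right and down, at radius r is drawn at 1 + k1 r^2 times it, then the intrinsics apply), "R" (3x3) and "t" (3): a world point X has camera coordinates R X + t; the wrist camera has in their place "T_tool_cam" (4x4, takes a point from camera to tool coordinates, whose origin is the TCP and whose axes are the flange's). Camera axes: x right, y down, z forward; pixel columns grow to the right and rows downward; lengths in m; the calibration is good to about 2 mm. A picture is of the moment at which its call begins: read the wrist's pose just before it.
- close_job(): hands the job in; it is judged then, once.
The state is a dict: "time": time; "joint_pos": joint angles; "joint_vel": joint speeds; "joint_torque": joint torques, N m; "ee_pos": TCP position; "eef_rot": TCP orientation; "wrist_force": force on the tool from outside, world axes, zero at the start; "ft_torque": the same for the moment, N m; "width": opening from 0.0 (shut) to 1.0 (fully open); "grasp_force": force on a finger pad.
Only numpy, scipy, OpenCV 4.12 (cv2) and the standard library are available. Lean on these libraries where they do the work, as an engineer would, in place of code of your own. Each camera call takes 0.05 s, during which the arm holds its last target. There are 200 camera calls.

## Working session

There is one attempt and no reset: what is moved stays moved. The work goes in short steps, Python scripts to look and compute and a shell command to move; the robot and the scene stay as the last step left them, time stands still between calls to the robot, and variables do not carry over. Pictures are saved under pics/ and viewed, at most 14 in all, crops included, and the job is handed in when it is done.

```bash
mkdir -p pics; cat > h.py <<'E'
import numpy as np, cv2, pickle
from scipy.spatial.transform import Rotation as Ro
from plant import get_state, snapshot
def shot(n):
    s=get_state(); d=dict(snapshot(n))
    if n=="wrist":
        T=np.eye(4);T[:3,:3]=Ro.from_rotvec(s["eef_rot"]).as_matrix();T[:3,3]=s["ee_pos"]
        W=T@np.array(d["T_tool_cam"])
    else:
        W=np.eye(4);R=np.array(d["R"]);W[:3,:3]=R.T;W[:3,3]=-R.T@np.array(d["t"])
    d["W"]=W; pickle.dump(d,open(f"{n}.pkl","wb")); return d
def rays(d,uv):
    K=np.array(d["intrinsics"],float)
    p=cv2.undistortPoints(np.array(uv,float).reshape(-1,1,2),K,np.array([d["k1"],0,0,0,0.]))[:,0]
    return np.c_[p,np.ones(len(p))]
def atz(d,uv,z):
    r=rays(d,uv)@d["W"][:3,:3].T; c=d["W"][:3,3]
    return c+r*((z-c[2])/r[:,2])[:,None]
def cloud(d):
    v,u=np.mgrid[0:384,0:512]; r=rays(d,np.c_[u.ravel(),v.ravel()])
    P=(r*d["range_z"].ravel()[:,None])@d["W"][:3,:3].T+d["W"][:3,3]
    P[d["range_z"].ravel()==0]=np.nan
    return P.reshape(384,512,3)
E
python3 - <<'E'
from h import *
for n in("top","scene"):
    d=shot(n); cv2.imwrite(f"pics/{n}0.png",cv2.resize(d["color"],(768,576)))
    print(n,d["W"][:3,3],d["k1"])
s=get_state();print({k:np.round(v,3) for k,v in s.items()})
E
```

```text
top [0.35871505 0.04040008 1.14426403] -0.11789359099331279
scene [-0.04337015 -0.81836193  0.68193899] -0.020220170735427798
{'time': np.float64(0.1), 'joint_pos': array([-1.422,  0.313,  1.498, -0.   ,  1.331, -0.223]), 'joint_vel': array([ 0.001, -0.002, -0.   ,  0.001,  0.001, -0.   ]), 'joint_torque': array([ 2.0000e-03, -4.0281e+01, -2.5265e+01,  7.0000e-02,  3.4000e-02,
       -0.0000e+00]), 'ee_pos': array([ 0.191, -0.489,  0.238]), 'eef_rot': array([-3.086, -0.58 , -0.   ]), 'wrist_force': array([ 0.742, -0.46 , -0.085]), 'ft_torque': array([-0.043,  0.012, -0.002]), 'grasp_force': np.float64(0.0), 'width': np.float64(1.001)}
```

View pics/top0.png

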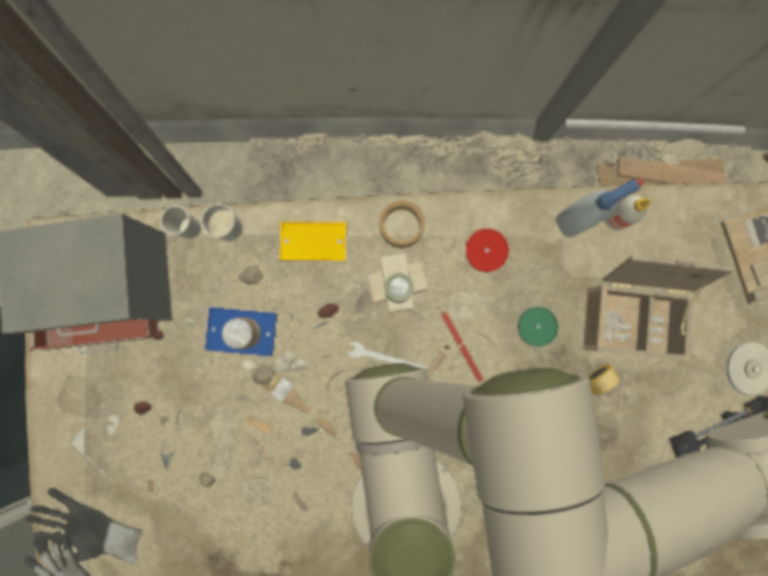

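View pics/scene0.png

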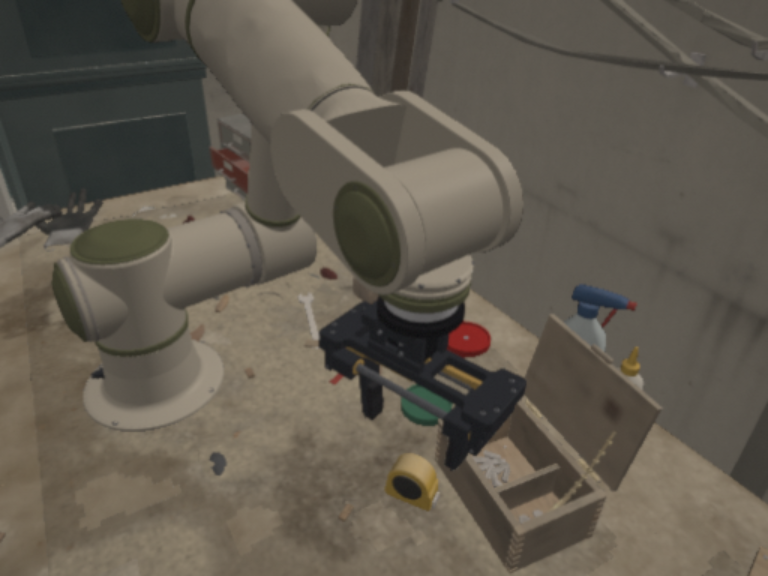

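The top view (768 wide, ×1.5) shows the yellow tray at (313,241), the blue tray with the jar at (240,332), the red dish at (487,250), the green dish at (538,326) and the stack at (398,283). The scene view shows the gripper above the open wooden box beside the green dish.

```bash
python3 - <<'E'
from h import *
d=pickle.load(open("top.pkl","rb")); hsv=cv2.cvtColor(d["color"],cv2.COLOR_BGR2HSV); P=cloud(d)
def m(lo,hi,box):
    k=cv2.inRange(hsv,lo,hi); z=np.zeros_like(k); x0,y0,x1,y1=[int(b/1.5) for b in box]; z[y0:y1,x0:x1]=255; return k&z
for n,lo,hi,b in [("yellow",(18,150,80),(35,255,255),(260,205,365,275)),("blue",(100,120,40),(130,255,255),(190,295,290,370)),("red",(0,150,60),(8,255,255),(455,220,520,285)),("green",(60,60,30),(95,255,255),(505,295,570,355))]:
    k=m(lo,hi,b); v,u=np.nonzero(k); q=atz(d,np.c_[u,v],.017)[:,:2]
    (c,s,a)=cv2.minAreaRect((q*1000).astype(np.float32)); print(n,len(u),np.round(c,1),np.round(s,1),round(a,1),q.mean(0).round(4)*1000, "z",np.nanmedian(P[v,u,2]).round(4))
# heights in stack and jar
for n,b in(("stack",(355,235,445,325)),("jar",(215,310,270,355))):
    x0,y0,x1,y1=[int(t/1.5) for t in b]; Q=P[y0:y1,x0:x1].reshape(-1,3); 
    for lo,hi in((.02,.05),(.06,.085),(.085,.11),(.12,.15)):
        w=Q[(Q[:,2]>lo)&(Q[:,2]<hi)]
        if len(w)>8:
            c,s,a=cv2.minAreaRect((w[:,:2]*1000).astype(np.float32)); print(n,lo,len(w),np.round(c,1),np.round(s,1),round(a,1),np.median(w[:,2]).round(4))
x0,y0=235,155
c=cv2.resize(d["color"][155:215,235:295],None,fx=8,fy=8,interpolation=2); cv2.imwrite("pics/stack.png",c)
E
```

```text
yellow 1119 [543.8 195.1] [136.6  78.7] 89.8 [543.9 194.9] z 0.0123
blue 639 [357.1 341. ] [136.8  82.7] 85.2 [360.2 341.4] z 0.012
red 605 [ 525.4 -166.3] [84.6 84.6] 0.1 [ 525.5 -165.7] z 0.0117
green 505 [ 368.  -268.9] [76.7 75.1] 44.9 [ 367.6 -268.9] z 0.0119
stack 0.02 493 [477.4  24.2] [159.3 118.4] 6.9 0.0326
stack 0.06 373 [453.1  22.5] [109.9  52.1] 8.4 0.0737
stack 0.085 9 [417.8  29.5] [30.9  4.5] 67.0 0.1018
stack 0.12 293 [439.7  20.7] [49.7 50.1] 89.8 0.1335
jar 0.02 45 [344.5 324.4] [ 44.7 100.6] 55.4 0.0344
jar 0.06 78 [353.5 316.7] [62.  35.4] 6.2 0.0685
jar 0.085 296 [352.6 329.3] [54.4 54.2] 27.1 0.0905
```

View pics/stack.png

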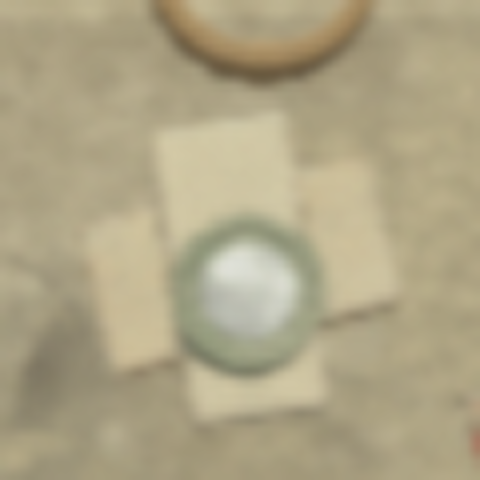

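The crop shows the tin lid at (247,290). The beech block runs upright with about 8° of lean, from (220,122) to (260,412). The cork block lies crosswise from (105,302) to (382,230), about 14° off the y axis.

```bash
python3 -m inch '[{"z":3,"y":2},{"z":3,"y":4},{"y":5,"fingers":8.8},{"y":5},{"y":5},{"y":4,"x":3},{"y":4,"x":4},{"y":4,"x":4},{"y":4,"x":4},{"y":4,"x":4},{"y":4,"x":3},{"y":3,"x":2}]'
python3 - <<'E'
from h import *
d=pickle.load(open("top.pkl","rb"));P=cloud(d)
x0,y0,x1,y1=[int(t/1.5) for t in (575,245,740,365)]
Q=P[y0:y1,x0:x1].reshape(-1,3);Q=Q[Q[:,2]>.03]
print(np.nanmax(Q,0),np.nanmin(Q,0),np.percentile(Q[:,2],[50,80,95]))
x0,y0,x1,y1=[int(t/1.5) for t in (375,195,430,250)];Q=P[y0:y1,x0:x1].reshape(-1,3);print("ring",np.nanmax(Q,0))
E
```

```text
[ 0.48995524 -0.36612997  0.22780421] [ 0.2974034  -0.57744476  0.03008687] [0.08754573 0.17546576 0.2172102 ]
ring [0.64620417 0.0654146  0.05392081]$[0]: bad value
```

```bash
python3 -m inch '[{"x":0,"y":2,"z":3,"rx":0,"ry":0,"rz":0,"fingers":8.8}]'
```

```text
time: 0.22
ee_pos: [0.1904, -0.4685, 0.2669]
eef_rot: [-3.083, -0.579, -0.0]
wrist_force: [-0.2, 0.0, 0.8]
width: 0.998
grasp_force: 0.0
```

```bash
python3 -m inch '[{"x":0,"y":4,"z":3,"rx":0,"ry":0,"rz":0,"fingers":8.8},{"x":0,"y":5,"z":0,"rx":0,"ry":0,"rz":0,"fingers":8.8},{"x":0,"y":5,"z":0,"rx":0,"ry":0,"rz":0,"fingers":8.8},{"x":2,"y":5,"z":0,"rx":0,"ry":0,"rz":0,"fingers":8.8},{"x":3,"y":4,"z":0,"rx":0,"ry":0,"rz":0,"fingers":8.8},{"x":3,"y":4,"z":0,"rx":0,"ry":0,"rz":0,"fingers":8.8},{"x":3,"y":4,"z":0,"rx":0,"ry":0,"rz":0,"fingers":8.8},{"x":3,"y":4,"z":0,"rx":0,"ry":0,"rz":0,"fingers":8.8},{"x":3,"y":4,"z":0,"rx":0,"ry":0,"rz":0,"fingers":8.8},{"x":3,"y":4,"z":0,"rx":0,"ry":0,"rz":0,"fingers":8.8},{"x":3,"y":4,"z":0,"rx":0,"ry":0,"rz":0,"fingers":8.8},{"x":1,"y":2,"z":0,"rx":0,"ry":0,"rz":0,"fingers":8.8}]'
python3 - <<'E'
from h import *
d=shot("wrist"); print(d["W"].round(3)); cv2.imwrite("pics/w1.png",cv2.resize(d["color"],(768,576)))
P=cloud(d)
for lo,hi in((.025,.04),(.068,.08),(.128,.14)):
    w=P[(P[...,2]>lo)&(P[...,2]<hi)]
    if len(w)>8:
        c,s,a=cv2.minAreaRect((w[:,:2]*1000).astype(np.float32)); print(lo,len(w),np.round(c,1),np.round(s,1),round(a,1),np.median(w[:,2]).round(4))
E
```

```text
time: 1.72
ee_pos: [0.4314, 0.0228, 0.2982]
eef_rot: [-3.086, -0.584, 0.001]
wrist_force: [-1.0, 0.1, -0.8]
width: 0.999
grasp_force: 0.0
[[ 0.365 -0.898 -0.247  0.495]
 [-0.931 -0.352 -0.096  0.048]
 [-0.     0.265 -0.964  0.444]
 [ 0.     0.     0.     1.   ]]
0.025 2576 [477.  -0.] [274.6 699.1] 15.3 0.0319
0.068 2006 [420.7 166.2] [112.7 358.6] 13.1 0.0736
0.128 1828 [440.7  18.7] [52.9 52.7] 85.8 0.1338
```

View pics/w1.png

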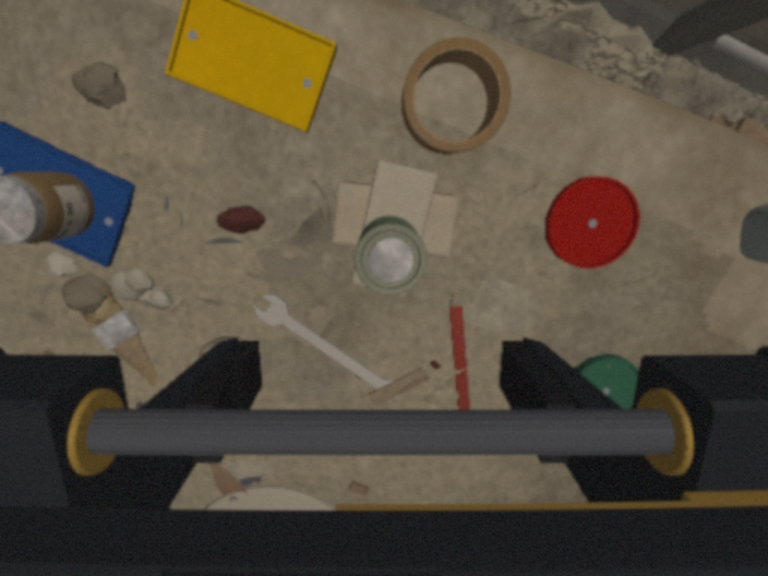

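The wrist view shows the tin lid at (390,258), upright on the beech block, with clear space around the stack. Its position agrees with the top camera.

```bash
python3 -m inch '[{"x":0.9,"y":-0.3,"z":-3,"rx":0,"ry":0,"rz":0,"fingers":8.8},{"x":0,"y":0,"z":-5,"rx":0,"ry":0,"rz":0,"fingers":8.8},{"x":0,"y":0,"z":-4,"rx":0,"ry":0,"rz":0,"fingers":8.8},{"x":0,"y":0,"z":-3,"rx":0,"ry":0,"rz":0,"fingers":8.8},{"x":0,"y":0,"z":-3,"rx":0,"ry":0,"rz":0,"fingers":8.8},{"x":0,"y":0,"z":-2,"rx":0,"ry":0,"rz":0,"fingers":8.8},{"x":0,"y":0,"z":-0.6,"rx":0,"ry":0,"rz":0,"fingers":8.8},{"x":0,"y":0,"z":0,"rx":0,"ry":0,"rz":0,"fingers":8.8},{"x":0,"y":0,"z":0,"rx":0,"ry":0,"rz":0,"fingers":7}]'
```

```text
time: 2.9
ee_pos: [0.4401, 0.0177, 0.0935]
eef_rot: [3.087, 0.58, 0.002]
wrist_force: [-0.2, -0.5, 0.4]
width: 0.907
grasp_force: 0.0
```

```bash
python3 -m inch '[{"x":0,"y":0.15,"z":0,"rx":0,"ry":0,"rz":0,"fingers":6.2},{"x":0,"y":0,"z":0,"rx":0,"ry":0,"rz":0,"fingers":5.8},{"x":0,"y":0,"z":0,"rx":0,"ry":0,"rz":0,"fingers":5.4},{"x":0,"y":0,"z":0,"rx":0,"ry":0,"rz":0,"fingers":5},{"x":0,"y":0,"z":0,"rx":0,"ry":0,"rz":0,"fingers":4.5},{"x":0,"y":0,"z":0,"rx":0,"ry":0,"rz":0,"fingers":4.5},{"x":0,"y":0,"z":0,"rx":0,"ry":0,"rz":0,"fingers":4.5},{"x":0,"y":0,"z":0,"rx":0,"ry":0,"rz":0,"fingers":4.5}]'
```

```text
time: 3.9
ee_pos: [0.4401, 0.0191, 0.093]
eef_rot: [3.087, 0.581, 0.001]
wrist_force: [1.0, -4.3, 5.4]
width: 0.6
grasp_force: 30.0
```

```bash
python3 -m inch '[{"x":0,"y":0,"z":1,"rx":0,"ry":0,"rz":0,"fingers":4.5},{"x":0,"y":0,"z":3,"rx":0,"ry":0,"rz":0,"fingers":4.5},{"x":0,"y":-1,"z":3,"rx":0,"ry":0,"rz":0,"fingers":4.5},{"x":-1,"y":-3,"z":2,"rx":0,"ry":0,"rz":0.1,"fingers":4.5},{"x":-1,"y":-4,"z":0,"rx":0,"ry":0,"rz":0.1,"fingers":4.5},{"x":-1,"y":-4,"z":0,"rx":0,"ry":0,"rz":0.1,"fingers":4.5},{"x":-1,"y":-4,"z":0,"rx":0,"ry":0,"rz":0.1,"fingers":4.5},{"x":-1,"y":-4,"z":0,"rx":0,"ry":0,"rz":0.1,"fingers":4.5},{"x":-1,"y":-4,"z":0,"rx":0,"ry":0,"rz":0.1,"fingers":4.5},{"x":-1.2,"y":-3,"z":0,"rx":0,"ry":0,"rz":0.1,"fingers":4.5},{"x":0,"y":-1.8,"z":0,"rx":0,"ry":0,"rz":0,"fingers":4.5},{"x":0,"y":0,"z":0,"rx":0,"ry":0,"rz":0,"fingers":4.5}]'
python3 - <<'E'
from h import *
s=get_state();print(s["joint_pos"].round(2))
d=shot("wrist"); cv2.imwrite("pics/w2.png",cv2.resize(d["color"],(768,576)))
hsv=cv2.cvtColor(d["color"],cv2.COLOR_BGR2HSV)
for n,lo,hi in (("red",(0,170,60),(8,255,255)),("yellow",(20,170,80),(32,255,255))):
    k=cv2.inRange(hsv,lo,hi); c=max(cv2.findContours(k,0,1)[0],key=cv2.contourArea); q=atz(d,c[:,0],.017)[:,:2]*1000
    print(n,cv2.minAreaRect(q.astype(np.float32)))
E
```

```text
time: 5.4
ee_pos: [0.3679, -0.2687, 0.1826]
eef_rot: [-2.703, -1.6, -0.0]
wrist_force: [0.0, 0.1, -2.3]
width: 0.603
grasp_force: 30.0
[-0.89  0.22  1.78  0.    1.15 -0.39]
red ((517.9237670898438, -182.0704345703125), (55.64701461791992, 90.50308227539062), 61.84380340576172)
yellow ((221.6907196044922, -395.3623046875), (12.238638877868652, 3.84454083442688), 58.16444778442383)
```

View pics/w2.png

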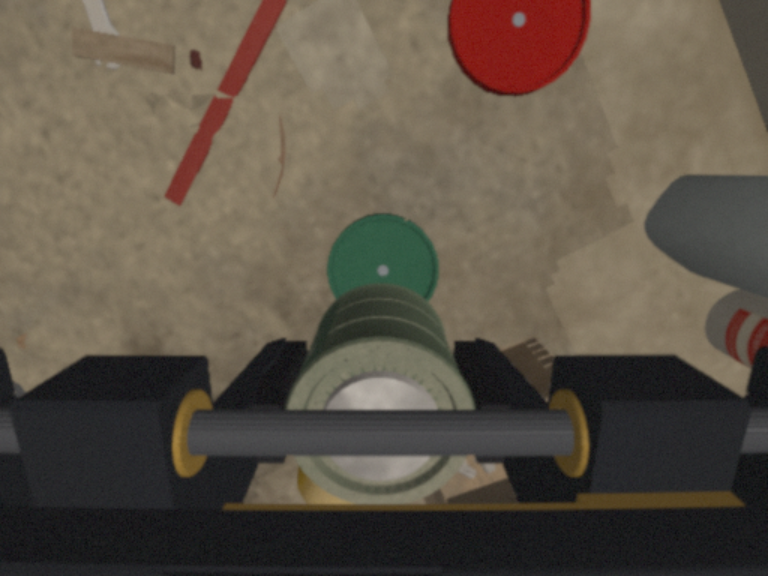

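The tin is held upright. The green dish lies below and ahead of it in the view, with its centre stud at (383,271).

```bash
python3 - <<'E'
from h import *
d=pickle.load(open("wrist.pkl","rb"))
print(atz(d,[[383/1.5,271/1.5],[519/1.5,19/1.5]],.012))
E
python3 -m inch '[{"x":0,"y":0,"z":-4,"rx":0,"ry":0,"rz":0,"fingers":4.5},{"x":0,"y":0,"z":-4,"rx":0,"ry":0,"rz":0,"fingers":4.5},{"x":0,"y":0,"z":-3,"rx":0,"ry":0,"rz":0,"fingers":4.5},{"x":0,"y":0,"z":-2,"rx":0,"ry":0,"rz":0,"fingers":4.5},{"x":0,"y":0,"z":0,"rx":0,"ry":0,"rz":0,"fingers":4.5}]'
```

```text
[[ 0.36879709 -0.27235829  0.012     ]
 [ 0.52804303 -0.16676767  0.012     ]]
time: 6.08
ee_pos: [0.3677, -0.267, 0.0519]
eef_rot: [-2.698, -1.603, 0.0]
wrist_force: [0.1, 0.5, -1.6]
width: 0.602
grasp_force: 30.0
```

```bash
python3 -m inch '[{"x":0.05,"y":-0.35,"z":-1,"rx":0,"ry":0,"rz":0,"fingers":4.5},{"x":0,"y":0,"z":-0.6,"rx":0,"ry":0,"rz":0,"fingers":4.5},{"x":0,"y":0,"z":-0.25,"rx":0,"ry":0,"rz":0,"fingers":4.5},{"x":0,"y":0,"z":-0.1,"rx":0,"ry":0,"rz":0,"fingers":4.5},{"x":0,"y":0,"z":0,"rx":0,"ry":0,"rz":0,"fingers":4.5}]'
```

```text
time: 6.7
ee_pos: [0.3683, -0.2722, 0.0333]
eef_rot: [2.701, 1.604, 0.0]
wrist_force: [0.1, -0.3, -1.9]
width: 0.599
grasp_force: 30.0
```

```bash
python3 -m inch '[{"x":0,"y":0,"z":-0.1,"rx":0,"ry":0,"rz":0,"fingers":4.5},{"x":0,"y":0,"z":-0.05,"rx":0,"ry":0,"rz":0,"fingers":4.5},{"x":0,"y":0,"z":0,"rx":0,"ry":0,"rz":0,"fingers":4.5}]'
```

```text
time: 7.08
ee_pos: [0.3682, -0.2721, 0.0317]
eef_rot: [-2.701, -1.604, 0.0]
wrist_force: [0.0, -0.7, -1.9]
width: 0.602
grasp_force: 30.0
```

```bash
python3 -m inch '[{"x":0,"y":0,"z":-0.05,"rx":0,"ry":0,"rz":0,"fingers":4.5},{"x":0,"y":0,"z":-0.05,"rx":0,"ry":0,"rz":0,"fingers":4.5},{"x":0,"y":0,"z":0,"rx":0,"ry":0,"rz":0,"fingers":4.5}]'
```

```text
time: 7.45
ee_pos: [0.3683, -0.2722, 0.031]
eef_rot: [2.701, 1.604, -0.0]
wrist_force: [-0.7, 2.1, 4.0]
width: 0.598
grasp_force: 30.0
```

```bash
python3 -m inch '[{"x":0,"y":0,"z":0,"rx":0,"ry":0,"rz":0,"fingers":5.5},{"x":0,"y":0,"z":0,"rx":0,"ry":0,"rz":0,"fingers":6.2},{"x":0,"y":0,"z":0,"rx":0,"ry":0,"rz":0,"fingers":7.5},{"x":0,"y":0,"z":0,"rx":0,"ry":0,"rz":0,"fingers":8.4},{"x":0,"y":0,"z":2,"rx":0,"ry":0,"rz":0,"fingers":8.8},{"x":0,"y":0,"z":4,"rx":0,"ry":0,"rz":0,"fingers":8.8},{"x":0,"y":0,"z":5,"rx":0,"ry":0,"rz":0,"fingers":8.8},{"x":0,"y":0,"z":5,"rx":0,"ry":0,"rz":0,"fingers":8.8},{"x":0,"y":0,"z":5,"rx":0,"ry":0,"rz":0,"fingers":8.8}]'; python3 -m inch '[{"x":0.5,"y":2.5,"z":0,"rx":0,"ry":0,"rz":-0.1,"fingers":8.8},{"x":1,"y":3,"z":0,"rx":0,"ry":0,"rz":-0.1,"fingers":8.8},{"x":1,"y":3,"z":0,"rx":0,"ry":0,"rz":-0.1,"fingers":8.8},{"x":1,"y":3,"z":0,"rx":0,"ry":0,"rz":-0.1,"fingers":8.8},{"x":1,"y":3,"z":0,"rx":0,"ry":0,"rz":-0.1,"fingers":8.8},{"x":1,"y":3,"z":0,"rx":0,"ry":0,"rz":-0.1,"fingers":8.8},{"x":1,"y":3,"z":0,"rx":0,"ry":0,"rz":-0.1,"fingers":8.8},{"x":1,"y":3,"z":0,"rx":0,"ry":0,"rz":-0.1,"fingers":8.8},{"x":1,"y":3,"z":0,"rx":0,"ry":0,"rz":-0.13,"fingers":8.8},{"x":0,"y":2.5,"z":0,"rx":0,"ry":0,"rz":0,"fingers":8.8},{"x":0,"y":0,"z":0,"rx":0,"ry":0,"rz":0,"fingers":8.8}]'
cat > look.py <<'E'
from h import *
import sys
d=shot("wrist"); cv2.imwrite(f"pics/{sys.argv[1]}.png",cv2.resize(d["color"],(768,576)))
s=get_state();R=Ro.from_rotvec(s["eef_rot"]).as_matrix();print("yaw tool y",np.degrees(np.arctan2(R[1,1],R[0,1])).round(1),"tilt",R[:2,2].round(4),s["ee_pos"].round(4),s["joint_pos"].round(2))
P=cloud(d); B=[float(t) for t in sys.argv[2:6]]
for lo,hi in((.025,.04),(.068,.08),(.085,.1)):
    k=((P[...,2]>lo)&(P[...,2]<hi)&(P[...,0]>B[0])&(P[...,0]<B[1])&(P[...,1]>B[2])&(P[...,1]<B[3])).astype(np.uint8)
    n,l,st,_=cv2.connectedComponentsWithStats(k)
    for i in range(1,n):
        if st[i,4]>150:
            w=P[l==i]; c,s,a=cv2.minAreaRect((w[:,:2]*1000).astype(np.float32)); print(lo,st[i,4],np.round(c,1),np.round(s,1),round(a,1),np.median(w[:,2]).round(4))
E
python3 look.py w3 .36 .53 -.07 .12
```

```text
time: 8.57
ee_pos: [0.368, -0.2719, 0.2425]
eef_rot: [2.701, 1.604, 0.0]
wrist_force: [0.7, -0.9, -0.4]
width: 0.998
grasp_force: 0.0
time: 9.95
ee_pos: [0.4531, 0.0189, 0.2407]
eef_rot: [-3.133, -0.226, 0.0]
wrist_force: [0.0, -1.0, -0.0]
width: 0.997
grasp_force: 0.0
yaw tool y -81.8 tilt [-0.0001 -0.0002] [0.4531 0.018  0.2407] [-0.22  0.15  1.7  -0.    1.29  1.21]
0.025 1128 [470.2 -21.3] [60.8 32.3] 12.5 0.0321
0.025 965 [448.7  63.4] [60.6 27.7] 9.3 0.0321
0.068 4489 [454.2  20.6] [109.3  52.1] 8.3 0.0737
```

View pics/w3.png

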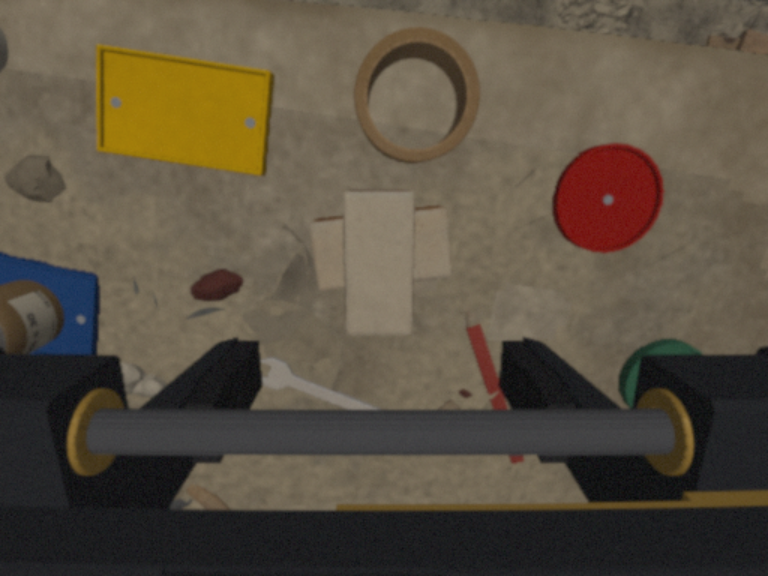

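The wrist view shows the beech block at (345–413, 190–335), aligned with the gripper, on the cork block, with the yellow tray's corners at (97,44), (273,71), (264,175) and (97,151).

```bash
python3 - <<'E'
from h import *
d=pickle.load(open("wrist.pkl","rb"))
q=atz(d,np.array([[97,44],[273,71],[264,175],[97,151]])/1.5,.017)[:,:2]*1000
print(q.round(1),q.mean(0))
e=(q[0]-q[1])+(q[3]-q[2]);print(np.degrees(np.arctan2(e[1],e[0])))
E
python3 -m inch '[{"x":0.1,"y":0.25,"z":-3,"rx":0,"ry":0,"rz":0,"fingers":8.8},{"x":0,"y":0,"z":-4,"rx":0,"ry":0,"rz":0,"fingers":8.8},{"x":0,"y":0,"z":-4,"rx":0,"ry":0,"rz":0,"fingers":8.8},{"x":0,"y":0,"z":-4,"rx":0,"ry":0,"rz":0,"fingers":8.8},{"x":0,"y":0,"z":-3,"rx":0,"ry":0,"rz":0,"fingers":8.2},{"x":0,"y":0,"z":-1.4,"rx":0,"ry":0,"rz":0,"fingers":7.6},{"x":0,"y":0,"z":0,"rx":0,"ry":0,"rz":0,"fingers":7},{"x":0,"y":0,"z":0,"rx":0,"ry":0,"rz":0,"fingers":6.5}]'
```

```text
[[586.2 261.7]
 [585.  123.2]
 [505.  123.9]
 [505.2 262.7]] [545.35409434 192.88718864]
89.71876231959169
time: 11.0
ee_pos: [0.4549, 0.02, 0.0477]
eef_rot: [3.133, 0.222, 0.003]
wrist_force: [0.1, 0.0, 0.1]
width: 0.743
grasp_force: 0.0
```

```bash
python3 -m inch '[{"x":0,"y":0.1,"z":-0.1,"rx":0,"ry":0,"rz":0,"fingers":6},{"x":0,"y":0,"z":0,"rx":0,"ry":0,"rz":0,"fingers":5.6},{"x":0,"y":0,"z":0,"rx":0,"ry":0,"rz":0,"fingers":5.2},{"x":0,"y":0,"z":0,"rx":0,"ry":0,"rz":0,"fingers":4.8},{"x":0,"y":0,"z":0,"rx":0,"ry":0,"rz":0,"fingers":4.4},{"x":0,"y":0,"z":0,"rx":0,"ry":0,"rz":0,"fingers":4.4},{"x":0,"y":0,"z":0,"rx":0,"ry":0,"rz":0,"fingers":4.4},{"x":0,"y":0,"z":0.5,"rx":0,"ry":0,"rz":0,"fingers":4.4},{"x":0,"y":0,"z":1,"rx":0,"ry":0,"rz":0,"fingers":4.4}]'
```

```text
time: 12.12
ee_pos: [0.4537, 0.0216, 0.0608]
eef_rot: [-3.133, -0.222, 0.002]
wrist_force: [-0.2, 0.0, -1.3]
width: 0.583
grasp_force: 30.0
```

```bash
python3 -m inch '[{"x":0,"y":0,"z":3,"rx":0,"ry":0,"rz":0,"fingers":4.4},{"x":0,"y":0.5,"z":4,"rx":0,"ry":0,"rz":0.1,"fingers":4.4},{"x":0.6,"y":1.2,"z":2,"rx":0,"ry":0,"rz":0.14,"fingers":4.4},{"x":0.8,"y":1.5,"z":0,"rx":0,"ry":0,"rz":0.14,"fingers":4.4},{"x":0.8,"y":1.5,"z":0,"rx":0,"ry":0,"rz":0.14,"fingers":4.4},{"x":0.8,"y":1.5,"z":0,"rx":0,"ry":0,"rz":0.14,"fingers":4.4},{"x":0.8,"y":1.5,"z":0,"rx":0,"ry":0,"rz":0.14,"fingers":4.4},{"x":0.8,"y":1.5,"z":0,"rx":0,"ry":0,"rz":0.14,"fingers":4.4},{"x":0.8,"y":1.5,"z":0,"rx":0,"ry":0,"rz":0.14,"fingers":4.4},{"x":0.8,"y":1.5,"z":0,"rx":0,"ry":0,"rz":0.14,"fingers":4.4},{"x":0.9,"y":1.5,"z":0,"rx":0,"ry":0,"rz":0.14,"fingers":4.4}]'
python3 -m inch '[{"x":1,"y":1.5,"z":0,"rx":0,"ry":0,"rz":0.065,"fingers":4.4},{"x":1,"y":1.5,"z":0,"rx":0,"ry":0,"rz":0,"fingers":4.4},{"x":0,"y":0.4,"z":0,"rx":0,"ry":0,"rz":0,"fingers":4.4},{"x":0,"y":0,"z":0,"rx":0,"ry":0,"rz":0,"fingers":4.4}]'
python3 look.py w4 .45 .65 .1 .3
```

```text
time: 13.5
ee_pos: [0.5252, 0.159, 0.1511]
eef_rot: [-2.291, -2.149, 0.0]
wrist_force: [0.9, -0.3, -1.9]
width: 0.589
grasp_force: 30.0
time: 14.0
ee_pos: [0.5448, 0.1923, 0.1508]
eef_rot: [-2.225, -2.217, 0.001]
wrist_force: [0.0, 0.6, -0.9]
width: 0.586
grasp_force: 30.0
yaw tool y -0.2 tilt [-0.0005 -0.0001] [0.5448 0.1921 0.1508] [ 0.14  0.51  1.45 -0.    1.18  0.14]
```

View pics/w4.png

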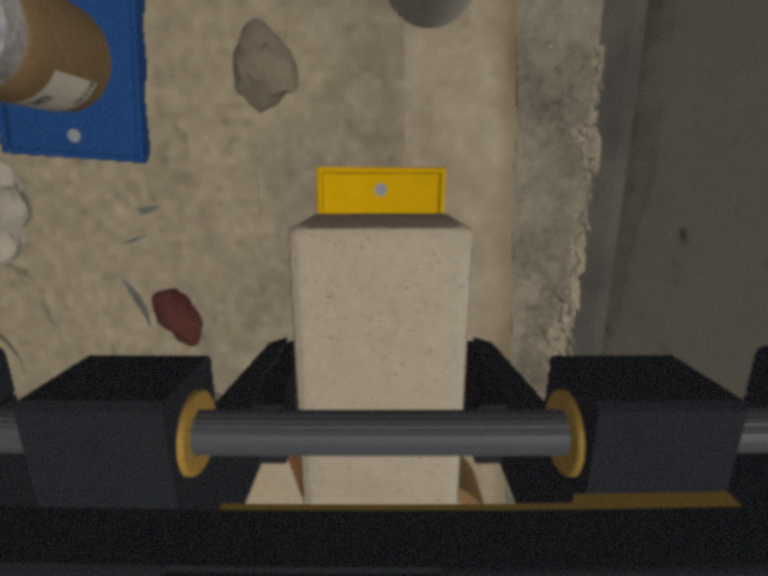

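The block is held straight over the yellow tray, whose far lip corners are at (318,168) and (446,168). The block's lower far edge runs from (317,214) to (447,214).

```bash
python3 - <<'E'
from h import *
d=pickle.load(open("wrist.pkl","rb"))
print(atz(d,np.array([[318,168],[446,168]])/1.5,.017), atz(d,np.array([[317,215],[447,214]])/1.5,.1363),atz(d,np.array([[293,228],[471,228]])/1.5,.1783))
E
python3 -m inch '[{"x":0,"y":0.1,"z":-4,"rx":0,"ry":0,"rz":0,"fingers":4.4},{"x":0,"y":0,"z":-3,"rx":0,"ry":0,"rz":0,"fingers":4.4},{"x":0,"y":0,"z":-2,"rx":0,"ry":0,"rz":0,"fingers":4.4},{"x":0,"y":0,"z":0,"rx":0,"ry":0,"rz":0,"fingers":4.4}]'
```

```text
[[0.50713639 0.26342353 0.017     ]
 [0.58696566 0.26311157 0.017     ]] [[0.52255091 0.24565653 0.1363    ]
 [0.57027838 0.24583278 0.1363    ]] [[0.52190402 0.24614941 0.1783    ]
 [0.57053263 0.24595803 0.1783    ]]
time: 14.55
ee_pos: [0.5443, 0.1928, 0.0598]
eef_rot: [-2.225, -2.215, 0.004]
wrist_force: [0.5, 0.5, -2.1]
width: 0.585
grasp_force: 30.0
```

```bash
python3 -m inch '[{"x":0.1,"y":0.2,"z":-1,"rx":0,"ry":0,"rz":0,"fingers":4.4},{"x":0,"y":0,"z":-1,"rx":0,"ry":0,"rz":0,"fingers":4.4},{"x":0,"y":0,"z":-0.7,"rx":0,"ry":0,"rz":0,"fingers":4.4},{"x":0,"y":0,"z":-0.3,"rx":0,"ry":0,"rz":0,"fingers":4.4},{"x":0,"y":0,"z":-0.1,"rx":0,"ry":0,"rz":0,"fingers":4.4},{"x":0,"y":0,"z":0,"rx":0,"ry":0,"rz":0,"fingers":4.4}]'
```

```text
time: 15.3
ee_pos: [0.5463, 0.1954, 0.0299]
eef_rot: [2.226, 2.217, 0.0]
wrist_force: [0.4, 0.4, -1.3]
width: 0.589
grasp_force: 30.0
```

```bash
python3 -m inch '[{"x":0,"y":0,"z":-0.1,"rx":0,"ry":0,"rz":0,"fingers":4.4},{"x":0,"y":0,"z":-0.1,"rx":0,"ry":0,"rz":0,"fingers":4.4},{"x":0,"y":0,"z":-0.05,"rx":0,"ry":0,"rz":0,"fingers":4.4},{"x":0,"y":0,"z":0,"rx":0,"ry":0,"rz":0,"fingers":4.4}]'
```

```text
time: 15.8
ee_pos: [0.5462, 0.1954, 0.0272]
eef_rot: [-2.226, -2.217, 0.0]
wrist_force: [0.4, -0.9, -1.2]
width: 0.589
grasp_force: 30.0
```

```bash
python3 -m inch '[{"x":0,"y":0,"z":-0.05,"rx":0,"ry":0,"rz":0,"fingers":4.4},{"x":0,"y":0,"z":-0.05,"rx":0,"ry":0,"rz":0,"fingers":4.4},{"x":0,"y":0,"z":0,"rx":0,"ry":0,"rz":0,"fingers":4.4}]'
```

```text
time: 16.18
ee_pos: [0.5462, 0.1954, 0.0262]
eef_rot: [-2.226, -2.217, 0.0]
wrist_force: [-0.1, 0.1, -1.4]
width: 0.585
grasp_force: 30.0
```

```bash
python3 -m inch '[{"x":0,"y":0,"z":-0.05,"rx":0,"ry":0,"rz":0,"fingers":4.4},{"x":0,"y":0,"z":-0.05,"rx":0,"ry":0,"rz":0,"fingers":4.4},{"x":0,"y":0,"z":0,"rx":0,"ry":0,"rz":0,"fingers":4.4}]'
```

```text
time: 16.55
ee_pos: [0.5462, 0.1954, 0.0261]
eef_rot: [2.226, 2.217, 0.0]
wrist_force: [-4.3, -1.4, 7.5]
width: 0.585
grasp_force: 30.0
```

```bash
python3 -m inch '[{"x":0,"y":0,"z":0,"rx":0,"ry":0,"rz":0,"fingers":5.4},{"x":0,"y":0,"z":0,"rx":0,"ry":0,"rz":0,"fingers":6.2},{"x":0,"y":0,"z":0,"rx":0,"ry":0,"rz":0,"fingers":7.5},{"x":0,"y":0,"z":0,"rx":0,"ry":0,"rz":0,"fingers":7.5},{"x":0,"y":0,"z":3,"rx":0,"ry":0,"rz":0,"fingers":8.8},{"x":0,"y":0,"z":4,"rx":0,"ry":0,"rz":0,"fingers":8.8},{"x":0,"y":0,"z":5,"rx":0,"ry":0,"rz":0,"fingers":8.8},{"x":0,"y":0,"z":5,"rx":0,"ry":0,"rz":0,"fingers":8.8},{"x":-3,"y":2,"z":3,"rx":0,"ry":0,"rz":0,"fingers":8.8},{"x":-4,"y":2,"z":0,"rx":0,"ry":0,"rz":0,"fingers":8.8},{"x":-4,"y":2,"z":0,"rx":0,"ry":0,"rz":0,"fingers":8.8},{"x":-4,"y":2,"z":0,"rx":0,"ry":0,"rz":0,"fingers":8.8}]'
python3 -m inch '[{"x":-3,"y":2,"z":0,"rx":0,"ry":0,"rz":0,"fingers":8.8},{"x":-1.3,"y":2,"z":0,"rx":0,"ry":0,"rz":0,"fingers":8.8},{"x":0,"y":0,"z":0,"rx":0,"ry":0,"rz":0,"fingers":8.8}]'
python3 look.py w5 .25 .45 .25 .42
python3 - <<'E'
from h import *
d=shot("top"); cv2.imwrite("pics/top2.png",cv2.resize(d["color"][120:270,130:400],None,fx=2.9,fy=2.9))
E
```

```text
time: 18.05
ee_pos: [0.3949, 0.2758, 0.2253]
eef_rot: [2.226, 2.217, 0.0]
wrist_force: [1.3, 0.0, 1.0]
width: 0.998
grasp_force: 0.0
time: 18.42
ee_pos: [0.3526, 0.316, 0.2253]
eef_rot: [2.223, 2.219, 0.0]
wrist_force: [0.7, 0.2, -0.4]
width: 0.997
grasp_force: 0.0
yaw tool y -0.2 tilt [ 0.0003 -0.0001] [0.3532 0.3154 0.2253] [ 0.48  0.21  1.67 -0.    1.26  0.48]
0.025 237 [264.  291.9] [19.1 26.3] 2.6 0.0274
0.085 2536 [354.2 329.8] [56.7 56. ] 88.3 0.0903
```

View pics/w5.png

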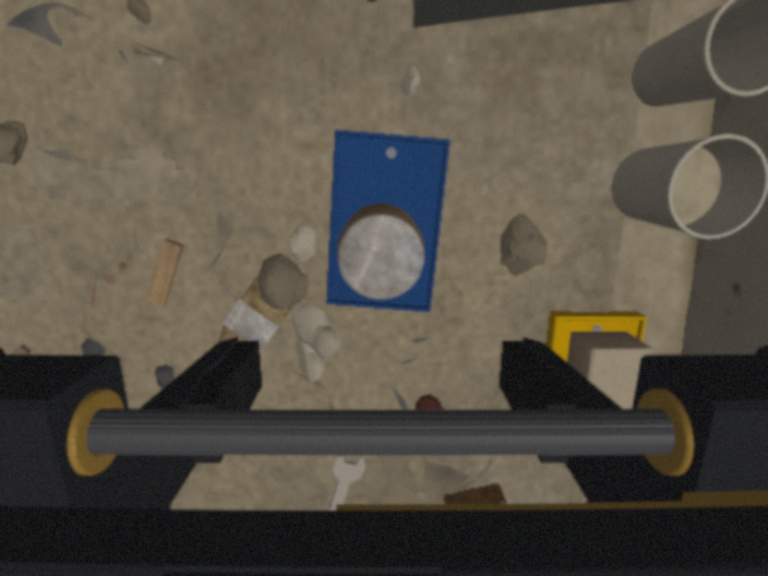

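View pics/top2.png

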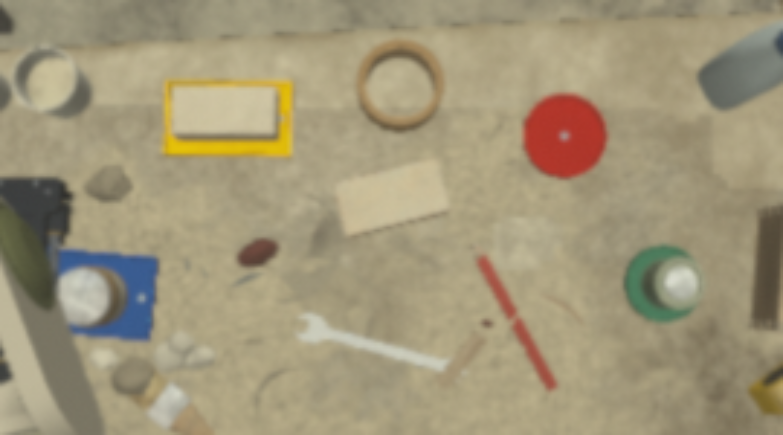

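The beech block lies inside the yellow tray and the tin stands in the green dish. In the wrist view the jar lid is at (381,250), and the blue tray corners are at (335,130), (449,141), (430,311) and (327,304).

```bash
python3 - <<'E'
from h import *
d=pickle.load(open("wrist.pkl","rb"))
q=atz(d,np.array([[335,130],[449,141],[430,311],[327,304]])/1.5,.017)[:,:2]*1000
print(q.round(1),q.mean(0))
e=(q[0]-q[3])+(q[1]-q[2]);print(np.degrees(np.arctan2(e[1],e[0])))
d=pickle.load(open("top.pkl","rb"));P=cloud(d)
for n,lo,hi,B in(("tin",.06,.08,(.3,.43,-.33,-.2)),("beech",.046,.062,(.48,.62,.1,.3)),("cork",.027,.037,(.38,.55,-.06,.11))):
    w=P[(P[...,2]>lo)&(P[...,2]<hi)&(P[...,0]>B[0])&(P[...,0]<B[1])&(P[...,1]>B[2])&(P[...,1]<B[3])]
    c,s,a=cv2.minAreaRect((w[:,:2]*1000).astype(np.float32));print(n,np.round(c,1),np.round(s,1),round(a,1),np.median(w[:,2]))
E
python3 -m inch '[{"x":0.1,"y":0.7,"z":-2,"rx":0,"ry":0,"rz":0,"fingers":8.8},{"x":0,"y":0.75,"z":-4,"rx":0,"ry":0,"rz":0,"fingers":8.8},{"x":0,"y":0,"z":-4,"rx":0,"ry":0,"rz":0,"fingers":8.8},{"x":0,"y":0,"z":-4,"rx":0,"ry":0,"rz":0,"fingers":8.8},{"x":0,"y":0,"z":-3,"rx":0,"ry":0,"rz":0,"fingers":8.8},{"x":0,"y":0,"z":-1.7,"rx":0,"ry":0,"rz":0,"fingers":8.8},{"x":0,"y":0,"z":0,"rx":0,"ry":0,"rz":0,"fingers":8.8},{"x":0,"y":0,"z":0,"rx":0,"ry":0,"rz":0,"fingers":8}]'
```

```text
[[318.9 416.2]
 [407.4 407.9]
 [396.5 269. ]
 [308.  275.5]] [357.69248404 342.12880872]
85.54197382631865
tin [ 366.7 -272.3] [51.8 49.9] 89.7 0.07112455599656409
beech [545.6 193.8] [110.   50.2] 90.0 0.053537981470157425
cork [487.8  26.1] [129.1 117.8] 8.4 0.032053052723093334
time: 19.52
ee_pos: [0.355, 0.3297, 0.0389]
eef_rot: [2.226, 2.216, 0.002]
wrist_force: [-0.9, -0.5, 0.2]
width: 0.92
grasp_force: 0.0
```

```bash
python3 -m inch '[{"x":0,"y":0,"z":0,"rx":0,"ry":0,"rz":0,"fingers":7.2},{"x":0,"y":0,"z":0,"rx":0,"ry":0,"rz":0,"fingers":6.7},{"x":0,"y":0,"z":0,"rx":0,"ry":0,"rz":0,"fingers":6.3},{"x":0,"y":0,"z":0,"rx":0,"ry":0,"rz":0,"fingers":5.8},{"x":0,"y":0,"z":0,"rx":0,"ry":0,"rz":0,"fingers":5.3},{"x":0,"y":0,"z":0,"rx":0,"ry":0,"rz":0,"fingers":5.3},{"x":0,"y":0,"z":0,"rx":0,"ry":0,"rz":0,"fingers":5.3},{"x":0,"y":0,"z":0.5,"rx":0,"ry":0,"rz":0,"fingers":5.3},{"x":0,"y":0,"z":1,"rx":0,"ry":0,"rz":0,"fingers":5.3}]'
```

```text
time: 20.65
ee_pos: [0.3541, 0.3297, 0.0534]
eef_rot: [-2.226, -2.217, 0.001]
wrist_force: [0.0, -0.6, -2.9]
width: 0.708
grasp_force: 30.0
```

```bash
python3 -m inch '[{"x":0,"y":0,"z":3,"rx":0,"ry":0,"rz":0,"fingers":5.3},{"x":0,"y":0,"z":4,"rx":0,"ry":0,"rz":0,"fingers":5.3},{"x":0,"y":-1.5,"z":4,"rx":0,"ry":0,"rz":0,"fingers":5.3},{"x":1,"y":-3,"z":3,"rx":0,"ry":0,"rz":0,"fingers":5.3},{"x":1.5,"y":-4,"z":0,"rx":0,"ry":0,"rz":0,"fingers":5.3},{"x":1.5,"y":-4,"z":0,"rx":0,"ry":0,"rz":0,"fingers":5.3},{"x":1.5,"y":-4,"z":0,"rx":0,"ry":0,"rz":0,"fingers":5.3},{"x":1.5,"y":-4,"z":0,"rx":0,"ry":0,"rz":0,"fingers":5.3},{"x":1.5,"y":-4,"z":0,"rx":0,"ry":0,"rz":0,"fingers":5.3},{"x":1.5,"y":-4,"z":0,"rx":0,"ry":0,"rz":0,"fingers":5.3},{"x":1.5,"y":-4,"z":0,"rx":0,"ry":0,"rz":0,"fingers":5.3},{"x":1.5,"y":-4,"z":0,"rx":0,"ry":0,"rz":0,"fingers":5.3}]'
python3 -m inch '[{"x":1.5,"y":-4,"z":0,"rx":0,"ry":0,"rz":0,"fingers":5.3},{"x":1.2,"y":-4,"z":0,"rx":0,"ry":0,"rz":0,"fingers":5.3},{"x":1,"y":-3,"z":0,"rx":0,"ry":0,"rz":0,"fingers":5.3},{"x":0,"y":-2,"z":0,"rx":0,"ry":0,"rz":0,"fingers":5.3},{"x":0,"y":0,"z":0,"rx":0,"ry":0,"rz":0,"fingers":5.3},{"x":0,"y":0,"z":0,"rx":0,"ry":0,"rz":0,"fingers":5.3}]'
python3 look.py w6 .35 .6 -.1 .12
```

```text
time: 22.15
ee_pos: [0.4845, -0.0366, 0.1938]
eef_rot: [2.226, 2.216, 0.0]
wrist_force: [0.8, -0.1, -2.9]
width: 0.71
grasp_force: 30.0
time: 22.9
ee_pos: [0.5209, -0.1643, 0.1934]
eef_rot: [-2.225, -2.217, -0.0]
wrist_force: [0.4, 0.0, -3.0]
width: 0.713
grasp_force: 30.0
yaw tool y -0.2 tilt [-0.0001  0.0003] [ 0.521  -0.1642  0.1934] [-0.52  0.4   1.5   0.    1.24 -0.52]
0.025 3408 [467.   -9.4] [60.6 55.7] 13.6 0.0321
0.025 288 [560.7 -20.2] [22.4 77.2] 61.0 0.0326
```

View pics/w6.png

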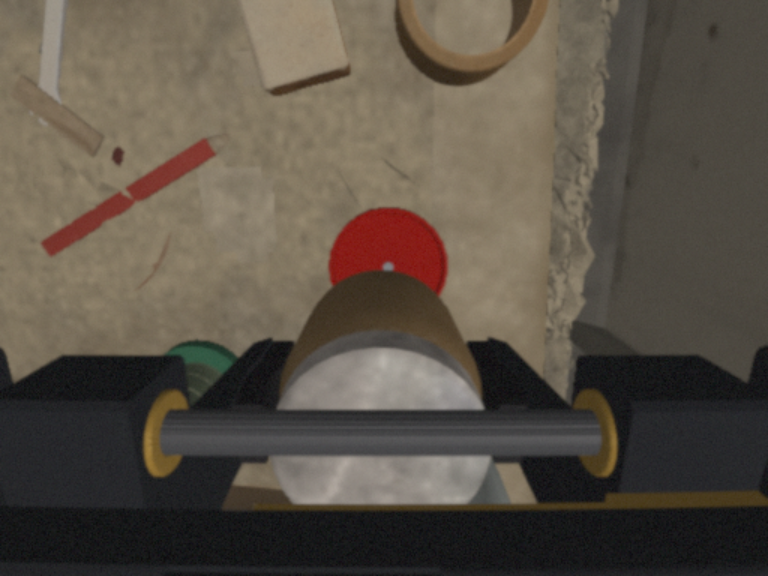

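The red dish is at (389,262), with its stud at (388,266), just below and ahead of the held jar, which is upright.

```bash
python3 - <<'E'
from h import *
d=pickle.load(open("wrist.pkl","rb"))
print(atz(d,np.array([[388,267]])/1.5,.012), atz(d,np.array([[330,262],[447,262],[388,207]])/1.5,.017))
E
python3 -m inch '[{"x":0.5,"y":-0.2,"z":-3,"rx":0,"ry":0,"rz":0,"fingers":5.3},{"x":0,"y":0,"z":-4,"rx":0,"ry":0,"rz":0,"fingers":5.3},{"x":0,"y":0,"z":-3,"rx":0,"ry":0,"rz":0,"fingers":5.3},{"x":0,"y":0,"z":-2,"rx":0,"ry":0,"rz":0,"fingers":5.3},{"x":0,"y":0,"z":0,"rx":0,"ry":0,"rz":0,"fingers":5.3}]'
```

```text
[[ 0.52794249 -0.16672052  0.012     ]] [[ 0.48381008 -0.16158625  0.017     ]
 [ 0.57265765 -0.16191338  0.017     ]
 [ 0.52779483 -0.12059491  0.017     ]]
time: 23.58
ee_pos: [0.5256, -0.166, 0.0724]
eef_rot: [-2.223, -2.216, 0.001]
wrist_force: [0.1, -0.9, -1.5]
width: 0.705
grasp_force: 30.0
```

```bash
python3 -m inch '[{"x":0.1,"y":0,"z":-1.2,"rx":0,"ry":0,"rz":0,"fingers":5.3},{"x":0,"y":0,"z":-1,"rx":0,"ry":0,"rz":0,"fingers":5.3},{"x":0,"y":0,"z":-0.6,"rx":0,"ry":0,"rz":0,"fingers":5.3},{"x":0,"y":0,"z":-0.2,"rx":0,"ry":0,"rz":0,"fingers":5.3},{"x":0,"y":0,"z":-0.1,"rx":0,"ry":0,"rz":0,"fingers":5.3},{"x":0,"y":0,"z":0,"rx":0,"ry":0,"rz":0,"fingers":5.3}]'
```

```text
time: 24.32
ee_pos: [0.5273, -0.1672, 0.0424]
eef_rot: [2.226, 2.217, 0.0]
wrist_force: [-0.4, -0.1, -3.1]
width: 0.705
grasp_force: 30.0
```

```bash
python3 -m inch '[{"x":0,"y":0,"z":-0.15,"rx":0,"ry":0,"rz":0,"fingers":5.3},{"x":0,"y":0,"z":-0.1,"rx":0,"ry":0,"rz":0,"fingers":5.3},{"x":0,"y":0,"z":-0.05,"rx":0,"ry":0,"rz":0,"fingers":5.3},{"x":0,"y":0,"z":0,"rx":0,"ry":0,"rz":0,"fingers":5.3}]'
```

```text
time: 24.82
ee_pos: [0.5272, -0.1671, 0.0392]
eef_rot: [-2.226, -2.217, 0.0]
wrist_force: [0.5, 1.3, -3.0]
width: 0.707
grasp_force: 30.0
```

```bash
python3 -m inch '[{"x":0,"y":0,"z":-0.05,"rx":0,"ry":0,"rz":0,"fingers":5.3},{"x":0,"y":0,"z":-0.05,"rx":0,"ry":0,"rz":0,"fingers":5.3},{"x":0,"y":0,"z":-0.05,"rx":0,"ry":0,"rz":0,"fingers":5.3},{"x":0,"y":0,"z":0,"rx":0,"ry":0,"rz":0,"fingers":5.3}]'
```

```text
time: 25.32
ee_pos: [0.5273, -0.1672, 0.0385]
eef_rot: [2.226, 2.217, -0.0]
wrist_force: [-3.0, 2.2, 6.1]
width: 0.708
grasp_force: 30.0
```

```bash
python3 -m inch '[{"x":0,"y":0,"z":0,"rx":0,"ry":0,"rz":0,"fingers":6.4},{"x":0,"y":0,"z":0,"rx":0,"ry":0,"rz":0,"fingers":7.2},{"x":0,"y":0,"z":0,"rx":0,"ry":0,"rz":0,"fingers":8.3},{"x":0,"y":0,"z":0,"rx":0,"ry":0,"rz":0,"fingers":8.8},{"x":0,"y":0,"z":2,"rx":0,"ry":0,"rz":0,"fingers":8.8},{"x":0,"y":0,"z":4,"rx":0,"ry":0,"rz":0,"fingers":8.8},{"x":0,"y":0,"z":5,"rx":0,"ry":0,"rz":0,"fingers":8.8},{"x":0,"y":0,"z":5,"rx":0,"ry":0,"rz":0,"fingers":8.8}]'
python3 -m inch '[{"x":-1,"y":2.7,"z":2,"rx":0,"ry":0,"rz":0.08,"fingers":8.8},{"x":-1.5,"y":4,"z":0,"rx":0,"ry":0,"rz":0.08,"fingers":8.8},{"x":-1.5,"y":4,"z":0,"rx":0,"ry":0,"rz":0.08,"fingers":8.8},{"x":-1.5,"y":4,"z":0,"rx":0,"ry":0,"rz":0,"fingers":8.8},{"x":-1.4,"y":3,"z":0,"rx":0,"ry":0,"rz":0,"fingers":8.8},{"x":0,"y":0,"z":0,"rx":0,"ry":0,"rz":0,"fingers":8.8},{"x":0,"y":0,"z":0,"rx":0,"ry":0,"rz":0,"fingers":8.8}]'
python3 look.py w7 .38 .54 -.07 .11
```

```text
time: 26.32
ee_pos: [0.527, -0.167, 0.1993]
eef_rot: [-2.226, -2.217, 0.0]
wrist_force: [0.4, -0.5, 0.4]
width: 0.999
grasp_force: 0.0
time: 27.2
ee_pos: [0.4586, 0.0093, 0.2178]
eef_rot: [1.944, 2.467, 0.0]
wrist_force: [-0.4, 0.3, 0.4]
width: 1.001
grasp_force: 0.0
yaw tool y 13.5 tilt [ 0.0002 -0.0002] [0.4586 0.0091 0.2177] [-0.24  0.19  1.72 -0.    1.24 -0.47]
0.025 4933 [459.2  20.3] [ 59.9 114.6] 14.2 0.0322
```

View pics/w7.png

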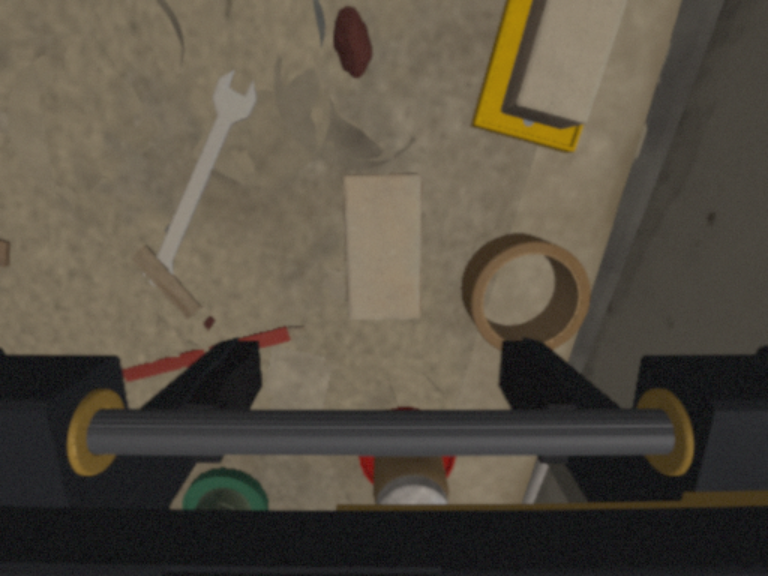

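The wrist view shows the cork block at (345–420, 174–320), aligned with the fingers. The jar stands in the red dish, and the wooden ring is clear of the grasp.

```bash
python3 -m inch '[{"x":0.05,"y":1.1,"z":-3,"rx":0,"ry":0,"rz":0.012,"fingers":7.9},{"x":0,"y":0,"z":-5,"rx":0,"ry":0,"rz":0,"fingers":7.9},{"x":0,"y":0,"z":-4,"rx":0,"ry":0,"rz":0,"fingers":7.9},{"x":0,"y":0,"z":-4,"rx":0,"ry":0,"rz":0,"fingers":7.9},{"x":0,"y":0,"z":-2.5,"rx":0,"ry":0,"rz":0,"fingers":7.9},{"x":0,"y":0,"z":-1.5,"rx":0,"ry":0,"rz":0,"fingers":7.9},{"x":0,"y":0,"z":0,"rx":0,"ry":0,"rz":0,"fingers":7.9},{"x":0,"y":0,"z":0,"rx":0,"ry":0,"rz":0,"fingers":7.9}]'
```

```text
time: 28.25
ee_pos: [0.4594, 0.0206, 0.0185]
eef_rot: [1.929, 2.478, 0.001]
wrist_force: [-0.2, -0.2, -0.4]
width: 0.898
grasp_force: 0.0
```

```bash
python3 -m inch '[{"x":0,"y":0,"z":-0.5,"rx":0,"ry":0,"rz":0,"fingers":7.5},{"x":0,"y":0,"z":-0.35,"rx":0,"ry":0,"rz":0,"fingers":7},{"x":0,"y":0,"z":0,"rx":0,"ry":0,"rz":0,"fingers":6.6},{"x":0,"y":0,"z":0,"rx":0,"ry":0,"rz":0,"fingers":6.2},{"x":0,"y":0,"z":0,"rx":0,"ry":0,"rz":0,"fingers":5.8},{"x":0,"y":0,"z":0,"rx":0,"ry":0,"rz":0,"fingers":5.4},{"x":0,"y":0,"z":0,"rx":0,"ry":0,"rz":0,"fingers":5.2},{"x":0,"y":0,"z":0,"rx":0,"ry":0,"rz":0,"fingers":5.2}]'
```

```text
time: 29.25
ee_pos: [0.4587, 0.0209, 0.0093]
eef_rot: [1.93, 2.479, 0.0]
wrist_force: [-1.0, -0.4, 1.8]
width: 0.68
grasp_force: 30.0
```

```bash
python3 -m inch '[{"x":0,"y":0,"z":1,"rx":0,"ry":0,"rz":0,"fingers":5.2},{"x":0,"y":0,"z":3,"rx":0,"ry":0,"rz":0,"fingers":5.2},{"x":0,"y":0,"z":4,"rx":0,"ry":0,"rz":0,"fingers":5.2},{"x":-1,"y":2,"z":4,"rx":0,"ry":0,"rz":0,"fingers":5.2},{"x":-1,"y":3,"z":2,"rx":0,"ry":0,"rz":-0.06,"fingers":5.2},{"x":-1,"y":4,"z":0,"rx":0,"ry":0,"rz":-0.06,"fingers":5.2},{"x":-1,"y":4,"z":0,"rx":0,"ry":0,"rz":-0.06,"fingers":5.2},{"x":-1,"y":4,"z":0,"rx":0,"ry":0,"rz":-0.06,"fingers":5.2},{"x":-1.5,"y":4,"z":0,"rx":0,"ry":0,"rz":-0.05,"fingers":5.2},{"x":-1.5,"y":4,"z":0,"rx":0,"ry":0,"rz":-0.038,"fingers":5.2},{"x":-1.1,"y":4,"z":0,"rx":0,"ry":0,"rz":0,"fingers":5.2},{"x":-1,"y":2.5,"z":0,"rx":0,"ry":0,"rz":0,"fingers":5.2}]'
python3 -m inch '[{"x":0,"y":0.6,"z":0,"rx":0,"ry":0,"rz":0,"fingers":5.2},{"x":0,"y":0,"z":0,"rx":0,"ry":0,"rz":0,"fingers":5.2},{"x":0,"y":0,"z":0,"rx":0,"ry":0,"rz":0,"fingers":5.2}]'
python3 look.py w8 .25 .45 .25 .45
```

```text
time: 30.75
ee_pos: [0.3569, 0.3373, 0.1498]
eef_rot: [2.307, 2.132, 0.001]
wrist_force: [0.4, 0.1, -0.1]
width: 0.679
grasp_force: 30.0
time: 31.12
ee_pos: [0.3581, 0.341, 0.1493]
eef_rot: [2.31, 2.129, -0.0]
wrist_force: [-0.1, 0.3, -0.3]
width: 0.677
grasp_force: 30.0
yaw tool y -4.7 tilt [ 0.     -0.0001] [0.3581 0.3411 0.1493] [ 0.52  0.34  1.71 -0.    1.09  0.6 ]
```

View pics/w8.png

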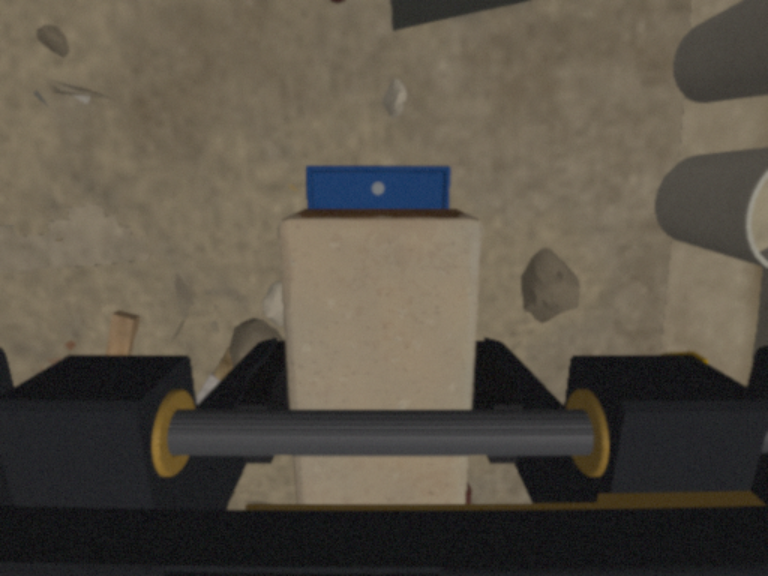

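The cork block is held straight over the blue tray, whose far lip runs from (307,167) to (450,167). The block's top far edge runs from (285,218) to (479,218).

```bash
python3 - <<'E'
from h import *
d=pickle.load(open("wrist.pkl","rb"))
a=atz(d,np.array([[307,167],[450,167]])/1.5,.017)[:,:2];b=atz(d,np.array([[285,218],[479,218]])/1.5,.172)[:,:2]
u=np.array([np.cos(np.radians(85.4)),np.sin(np.radians(85.4))])
print(a,b,"tray c",a.mean(0)-.0715*u,"block c",b.mean(0)-.0575*u)
E
python3 -m inch '[{"x":0,"y":0,"z":-4,"rx":0,"ry":0,"rz":0,"fingers":5.2},{"x":0,"y":0,"z":-3,"rx":0,"ry":0,"rz":0,"fingers":5.2},{"x":0,"y":0,"z":-2,"rx":0,"ry":0,"rz":0,"fingers":5.2},{"x":0,"y":0,"z":0,"rx":0,"ry":0,"rz":0,"fingers":5.2}]'
```

```text
[[0.31960651 0.41604991]
 [0.40798566 0.40883248]] [[0.33655352 0.39903775]
 [0.39121725 0.39457582]] tray c [0.35806186 0.34117151] block c [0.35927395 0.339492  ]
time: 31.68
ee_pos: [0.3574, 0.341, 0.0584]
eef_rot: [-2.309, -2.129, 0.004]
wrist_force: [0.8, 0.2, -0.4]
width: 0.677
grasp_force: 30.0
```

```bash
python3 -m inch '[{"x":0,"y":0.1,"z":-1.3,"rx":0,"ry":0,"rz":0,"fingers":5.2},{"x":0,"y":0,"z":-1,"rx":0,"ry":0,"rz":0,"fingers":5.2},{"x":0,"y":0,"z":-0.7,"rx":0,"ry":0,"rz":0,"fingers":5.2},{"x":0,"y":0,"z":-0.3,"rx":0,"ry":0,"rz":0,"fingers":5.2},{"x":0,"y":0,"z":-0.1,"rx":0,"ry":0,"rz":0,"fingers":5.2},{"x":0,"y":0,"z":0,"rx":0,"ry":0,"rz":0,"fingers":5.2}]'
```

```text
time: 32.42
ee_pos: [0.3578, 0.3429, 0.0254]
eef_rot: [2.308, 2.131, 0.001]
wrist_force: [-0.1, -0.5, -0.3]
width: 0.678
grasp_force: 30.0
```

```bash
python3 -m inch '[{"x":0,"y":0,"z":-0.15,"rx":0,"ry":0,"rz":0,"fingers":5.2},{"x":0,"y":0,"z":-0.1,"rx":0,"ry":0,"rz":0,"fingers":5.2},{"x":0,"y":0,"z":-0.05,"rx":0,"ry":0,"rz":0,"fingers":5.2},{"x":0,"y":0,"z":0,"rx":0,"ry":0,"rz":0,"fingers":5.2}]'
```

```text
time: 32.92
ee_pos: [0.3577, 0.3429, 0.0222]
eef_rot: [-2.309, -2.131, 0.0]
wrist_force: [-0.0, 0.5, -1.2]
width: 0.677
grasp_force: 30.0
```

```bash
python3 -m inch '[{"x":0,"y":0,"z":-0.05,"rx":0,"ry":0,"rz":0,"fingers":5.2},{"x":0,"y":0,"z":-0.05,"rx":0,"ry":0,"rz":0,"fingers":5.2},{"x":0,"y":0,"z":0,"rx":0,"ry":0,"rz":0,"fingers":5.2}]'
```

```text
time: 33.3
ee_pos: [0.3577, 0.3429, 0.0213]
eef_rot: [2.309, 2.131, 0.0]
wrist_force: [-0.5, 0.0, 1.8]
width: 0.673
grasp_force: 30.0
```

```bash
python3 -m inch '[{"x":0,"y":0,"z":-0.03,"rx":0,"ry":0,"rz":0,"fingers":5.2},{"x":0,"y":0,"z":0,"rx":0,"ry":0,"rz":0,"fingers":6},{"x":0,"y":0,"z":0,"rx":0,"ry":0,"rz":0,"fingers":6.6},{"x":0,"y":0,"z":0,"rx":0,"ry":0,"rz":0,"fingers":7.4},{"x":0,"y":0,"z":0,"rx":0,"ry":0,"rz":0,"fingers":8},{"x":0,"y":0,"z":1,"rx":0,"ry":0,"rz":0,"fingers":8.4},{"x":0,"y":0,"z":4,"rx":0,"ry":0,"rz":0,"fingers":8.8},{"x":0,"y":0,"z":5,"rx":0,"ry":0,"rz":0,"fingers":8.8},{"x":0,"y":-2,"z":5,"rx":0,"ry":0,"rz":0,"fingers":8.8},{"x":0,"y":-4,"z":5,"rx":0,"ry":0,"rz":0,"fingers":8.8},{"x":0,"y":-4,"z":0,"rx":0,"ry":0,"rz":0,"fingers":8.8},{"x":0,"y":-4,"z":0,"rx":0,"ry":0,"rz":0,"fingers":8.8}]'
python3 -m inch '[{"x":0,"y":-4,"z":0,"rx":0,"ry":0,"rz":0,"fingers":8.8},{"x":0,"y":-4,"z":0,"rx":0,"ry":0,"rz":0,"fingers":8.8},{"x":0,"y":-4,"z":0,"rx":0,"ry":0,"rz":0,"fingers":8.8},{"x":0,"y":0,"z":0,"rx":0,"ry":0,"rz":0,"fingers":8.8},{"x":0,"y":0,"z":0,"rx":0,"ry":0,"rz":0,"fingers":8.8}]'
python3 look.py w9 .25 .45 .25 .45
python3 - <<'E'
from h import *
a=shot("wrist")
d=shot("top");P=cloud(d)
for n,lo,hi,B in(("tin",.06,.08,(.3,.43,-.33,-.2)),("beech",.046,.062,(.48,.62,.1,.3)),("cork",.037,.05,(.25,.45,.25,.45)),("jar",.084,.1,(.46,.6,-.24,-.1))):
    w=P[(P[...,2]>lo)&(P[...,2]<hi)&(P[...,0]>B[0])&(P[...,0]<B[1])&(P[...,1]>B[2])&(P[...,1]<B[3])]
    if len(w): c,s,g=cv2.minAreaRect((w[:,:2]*1000).astype(np.float32));print(n,np.round(c,1),np.round(s,1),round(g,1),np.median(w[:,2]))
cv2.imwrite("pics/end.png",cv2.resize(d["color"][120:270,130:400],None,fx=2.9,fy=2.9))
E
```

```text
time: 34.8
ee_pos: [0.3576, 0.2027, 0.2208]
eef_rot: [2.307, 2.131, 0.003]
wrist_force: [0.5, -0.3, 0.1]
width: 0.993
grasp_force: 0.0
time: 35.42
ee_pos: [0.3577, 0.0843, 0.2201]
eef_rot: [2.309, 2.131, 0.001]
wrist_force: [0.5, 0.5, 0.3]
width: 0.994
grasp_force: 0.0
yaw tool y -4.5 tilt [0.0004 0.0002] [0.3577 0.0845 0.22  ] [-0.09 -0.03  1.95  0.    1.22 -0.01]
tin [ 366.7 -272.6] [52.8 50.2] 88.9 0.0710349639578185
beech [545.6 193.6] [110.2  49.5] 89.7 0.053626992287423736
cork [357.1 341.4] [115.1  60.7] 85.6 0.04408986242618573
jar [ 526.7 -165.5] [56.  55.7] 88.4 0.09010366090652233
```

View pics/end.png

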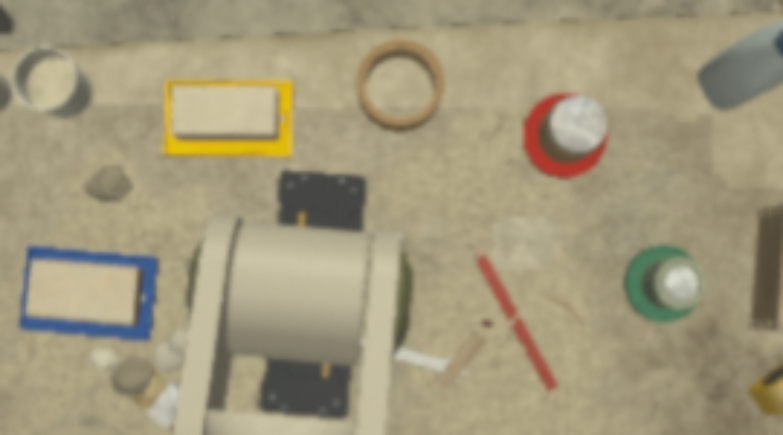

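All four pieces are in their places: the cork block in the blue tray at (83,293), the beech block in the yellow tray at (225,111), the jar in the red dish at (577,125) and the tin in the green dish at (680,283). The measured heights match seated pieces.

```bash
python3 -c "from plant import close_job; print(close_job())"
```

```text
the job is handed in; nothing more can be done
None
```

The job is handed in: the tin is in the green dish, the beech block in the yellow tray, the jar in the red dish and the cork block in the blue tray, all released and at rest after about 36 s; the hand-in returned no verdict.

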